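# Dry the scrub brush under the blower

### The arm

A 6-joint arm with a two-finger parallel gripper is mounted at the origin on the work surface. World frame = base frame: x ahead of the robot, y to its left, z up, the work surface at z = 0. Lengths are in m, angles in degrees, forces in N, time in s.
With the tool pointing down it reaches from about 0.35 to 0.975 m from the base axis. Payload 4.9 kg.
Tool frame: the origin (TCP) lies at the very end of the fingers, on their centre line; the grasp point (between the pads) lies 19 mm behind it; z points along the fingers, y is the direction in which the jaws open and shut (so a half turn about z gives the same grasp; the last joint's range is limited). The gripper opens to 85 mm and grips with 20 to 120 N. Pads are 22 mm wide; open, the fingers measure 114 mm over their backs; the gripper's body (76 mm by 85 mm) begins 54 mm behind the grasp point. The pads swing forward as they close: fully open they stand 13 mm farther back than shut.
Start: joints at [64.171, 3.019, 92.412, -0, 84.569, -6.818], TCP at [0.204, 0.591, 0.231] pointing down, gripper open.
Joint ranges: [-172.51, 172.51], [-57.92, 126.97], [3.15, 148.05], [-58.71, 238.71], [5.1, 150.11], [-179.66, 179.66]. Speed limits (degrees/s): [147.25, 147.25, 180, 180, 180, 180].

### API

Orientations are given as a 3x3 rotation matrix whose columns are the frame's x, y, z axes.
In Python, from plant import env, eyes, job gives the robot as it stands. The module is installed in compiled form; this text tells all that it offers.
- The arm moves only by the tool carry_out, never from a script. Its argument "moves" is one flat list of numbers, 6 for each row, row after row: the shift along the tool's x, y, z in cm, then the turn, a rotation vector about the tool's x, y, z in degrees. In form: [tx, ty, tz, ax, ay, az, tx, ty, tz, ax, ay, az, ...]. A call has 1 to 20 rows; each row shifts and turns the pose as measured when the row begins, along the tool's axes as they then stand; what a row does not reach is not made up. A row lasts 1/12 s, in which the tool goes at most 41.7 mm and 7.16 degrees, less where a joint would pass 70% of its speed; a pose out of reach is approached as far as the arm can. A call with a gripper value outside its range is refused whole. "hand" is the finger opening in cm, from 0 to 8.54, set as the call begins (left out, the last holds). The fingers move at their own pace and stop on an object; the grip force is fixed at half the most. Time passes only in rows, so rows that do not move let the fingers close. It gives the time, the measured TCP pose, the force and the opening at its end, in the units of the state.
- env.get_state(): the state, without advancing time (a new reading comes with each control period).
- eyes.camera(name): name is "scene" or "top" or "wrist"; returns the picture (420x560x3 uint8, red, green, blue); there is no depth.
- eyes.get_calibration(name): a dict with "fovy" (degrees; the focal length in pixels is half the picture's height over the tangent of half this angle, whatever the lens; pixels are square), "cx", "cy" (the principal point, pixels), "dist" ([k1, k2, p1, p2, k3] as OpenCV has them; the pictures are not rectified), "rvec" (rotation vector, rad) and "tvec" (3), from world to camera coordinates, as OpenCV has them. Camera axes: x right, y down, z forward; pixel columns grow to the right and rows downward; lengths in m; the calibration is good to about 2 mm. A picture is of the moment at which its call begins: read the wrist's pose just before it. get_calibration takes no time and is no camera call; for the wrist camera it gives the pose at the moment of the call.
- job.sign_off(): hands the job in, once; it reports no verdict.
The state is a dict: "time": time; "qpos": joint angles; "dq": joint speeds; "effort": joint torques, N m; "ee_pos": TCP position; "orientation": TCP orientation; "force": force on the tool from outside, world axes, zero at the start; "moment": the same for the moment, N m; "gripper_width": finger opening in m.
Only numpy, scipy, OpenCV 4.12 (cv2) and the standard library are available. Lean on these libraries where they do the work, as an engineer would, in place of code of your own. Each camera call takes 0.05 s, during which the arm holds its last target.

### The job

Lay the loose bamboo-handled brush flat in the drying tray, bristles down, beside the brush already there without touching it, lengthwise and the same way round with its head towards the blower, and let go of it. Then press the blower's lever down with the fingers past the first two clicks to the third (the red mark) but not on to the bottom, and keep holding it there against its spring: the job finishes while you are still holding the lever down. Leave everything else on the bench where it is.

Things in the scene. Friction and masses are not known exactly. Their poses are not given: they have to be found in the camera images.
- dryer: brush dryer, fixed. Blue tray with white slats: outside 188 mm along its x, 248 mm along y, walls 4 mm thick, 24 mm high, floor 12 mm above the bench. At its +y end a white blower box, 150 (x) by 130 mm (y), top 135 mm high, centred at x -30, y +193 mm, outlet facing the tray. Origin under the tray's middle at bench level, z up. The other brush lies near x +50 mm; the -x side is free
- free_place (a point): middle of the free place, on the tray floor (12 mm above the bench; x -30, y 0 mm in the dryer's frame, same axes). A brush with its grip point above this point and its head to the dryer's +y has 30 mm or more on both sides and some 20 mm at its ends
- brush_grip (a point): loose brush with cream bristles, bristles down on the bench: point on the axis of its round bamboo handle (24 mm thick), near the balance point, half-way up (12 mm above what it lies on). Its x runs along the handle to the head, z up. Handle from x -95 to +30 mm, head from +30 to +100 mm, 44 mm wide, 24 mm high with bristles; about 130 g
- brush_head (a point): centre of the loose brush's head, 65 mm from its grip point along its x, half-way up
- other_brush: an equal brush with blue bristles and a blue head, already lying loose in the tray with its head towards the blower; origin on its underside below the grip point, x towards its head
- lever_top (a point): orange cross, centre of the top face of the black lever tab on the blower's +x face: press here, straight down. Tab 48 mm out of the face, 44 mm wide (dryer's y), 10 mm thick; this point is 30 mm out, 118 mm above the bench when up, and moves down with the lever. Same axes as the dryer
- lever (a joint): lever's travel down from rest, m: 0 up, clicks at 0.014 and 0.028 (short black marks beside the slot), third click at 0.042 (wide red mark level with the tab's edge), bottom stop at 0.052. It takes 4 to 9.5 N to press, the force jumping up by 3 N just at each click; it never latches and returns to 0 when let go
- basin: aluminium basin, 260 mm across, 100 mm high; origin under its centre
- cup: lidded pale blue plastic cup with a red press button, 84 mm across, 120 mm high; origin under its centre
- hanger: grey plastic clothes hanger lying flat, 400 mm long, 10 mm thick; origin near the middle of its base bar, hook to its +x
- soap: cream bar of soap, 85 x 55 x 30 mm; origin under its centre
- bottle: blue detergent bottle, 70 mm across, 200 mm high; origin under its centre
- jar: amber glass jar, 76 mm across, 90 mm high; origin under its centre
There are look-alikes about, which are no part of the job. Leave any green look-alike of the part that bears brush_grip alone.

How it is judged (in metres and radians):
On the way, in this order (a step that is already met when the one before it is completed fails the run):
1. the brush lies flat and free in the tray beside the other, bristles down, head to the blower, the lever still up (x of brush_grip in the frame of dryer between -0.068 and 0.003 m and y of brush_grip in the frame of dryer between -0.03 and 0.03 m and z of brush_grip in the frame of dryer between 0.019 and 0.029 m and y of brush_head in the frame of dryer above 0.03 m and angle between brush_grip's own z axis and vertical below 0.12 rad and angle between the x axis of brush_grip and the y axis of dryer, either way round below 0.25 rad and contact force between the fingers and brush below 0.1 N and contact force between brush and other_brush below 0.1 N and linear speed of brush below 0.02 m/s and value of joint lever below 0.007 m), for 0.2 s.
2. the lever is pressed to the third click and held there by the fingers (value of joint lever between 0.037 and 0.047 m and contact force between the fingers and lever above 2 N), for 0.5 s.
At the end, for the whole second after the job is handed in: the fingers hold the lever at the third click (37 to 47 mm down, over 2 N) while the brush lies still and released in the tray: flat on its floor (5 mm, 7 degrees), bristles down, head to the blower, 14 degrees from lengthwise, centred endways to 30 mm, clear of the other brush (all of step 2 and x of brush_grip in the frame of dryer between -0.068 and 0.003 m and y of brush_grip in the frame of dryer between -0.03 and 0.03 m and z of brush_grip in the frame of dryer between 0.019 and 0.029 m and y of brush_head in the frame of dryer above 0.03 m and angle between brush_grip's own z axis and vertical below 0.12 rad and angle between the x axis of brush_grip and the y axis of dryer, either way round below 0.25 rad and contact force between the fingers and brush below 0.1 N and contact force between brush and other_brush below 0.1 N and linear speed of brush below 0.02 m/s); the arm keeps its last pose, push and grip.
It fails at once if the other brush is shifted more than 25 mm (distance of other_brush from where it was at the start of the episode above 0.025 m).
It fails at once if another thing on the bench is moved more than 40 mm (distance of any of basin, cup, hanger, soap, bottle, jar from where it was at the start of the episode above 0.04 m).
It also fails if it takes over 51 s, if anything falls off the work surface, if the arm or the gripper's body presses on something with over 40 N, if the wrist force passes 120 N, or if a joint passes its speed limit or range.

## Working session

There is one attempt and no reset: what is moved stays moved. The work goes in short steps, Python scripts to look and compute and a tool call to move; the robot and the scene stay as the last step left them, time stands still between calls to the robot, and variables do not carry over. Pictures are saved under pics/ and viewed, and the job is handed in when it is done.

Besides the shell and the picture viewer there is one more tool, called as name(argument=value, ...) on one line, values as JSON. carry_out: Moves the arm, as the interface text tells. Its arguments: {"type":"object","properties":{"moves":{"type":"array"},"hand":{"type":"number"}},"required":["moves"]}

```bash
mkdir -p pics; ls; python3 - <<'E'
from plant import env, eyes, job
import cv2
s=env.get_state();print(s)
for n in("scene","top","wrist"):
    c=eyes.get_calibration(n);print(n,c)
    cv2.imwrite(f"pics/{n}0.png",eyes.camera(n)[:,:,::-1])
E
```

```text
pics
{'time': 0.0, 'qpos': array([ 6.41713454e+01,  3.05761596e+00,  9.24907096e+01,  8.29445641e-04,
        8.45676258e+01, -6.81780770e+00]), 'dq': array([ 0.01695794, -0.04751919,  0.06052557, -0.04708169,  0.02872117,
       -0.00025705]), 'effort': array([ 9.17788602e-04, -3.93696356e+01, -3.70175171e+01, -2.69451175e-05,
        7.23664052e-03,  8.48979852e-06]), 'ee_pos': array([0.20331754, 0.59036352, 0.23007355]), 'orientation': array([[-9.45456359e-01,  3.25747560e-01, -8.94673925e-04],
       [ 3.25748689e-01,  9.45454651e-01, -1.81528409e-03],
       [ 2.54549260e-04, -2.00771075e-03, -9.99997952e-01]]), 'force': array([ 0.33721433, -1.2139625 , -1.08118061]), 'moment': array([-0.0316851 , -0.02918068, -0.03810743]), 'gripper_width': 0.08533187997376367}
scene {'fovy': 54.94301592560284, 'cx': 278.46322446333784, 'cy': 210.9537308477578, 'dist': array([-0.05957166,  0.        ,  0.        ,  0.        ,  0.        ]), 'rvec': array([ 2.4668274 ,  0.73125851, -0.21733596]), 'tvec': array([-0.41953826, -0.17795781,  1.61840046])}
top {'fovy': 50.31101184994935, 'cx': 278.257532494062, 'cy': 207.39509659253338, 'dist': array([-0.05835026,  0.        ,  0.        ,  0.        ,  0.        ]), 'rvec': array([ 2.09571195, -2.13140148,  0.1937588 ]), 'tvec': array([6.96779219e-04, 4.99024321e-01, 1.65339339e+00])}
wrist {'fovy': 65.10838116468348, 'cx': 274.2143450099392, 'cy': 204.8174578528499, 'dist': array([-0.06085879,  0.        ,  0.        ,  0.        ,  0.        ]), 'rvec': array([-2.36958426, -1.69011756, -0.23020915]), 'tvec': array([-0.62491797, -0.03367585,  0.37796053])}
```

View pics/scene0.png

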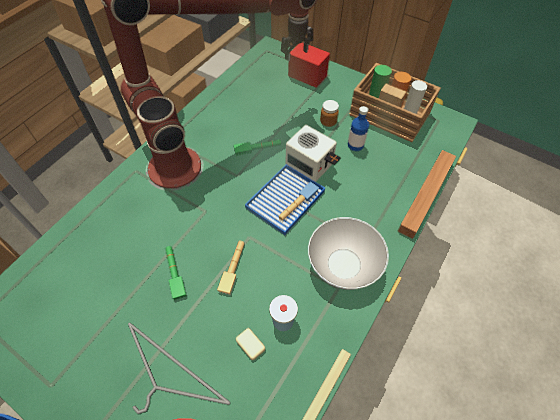

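View pics/top0.png

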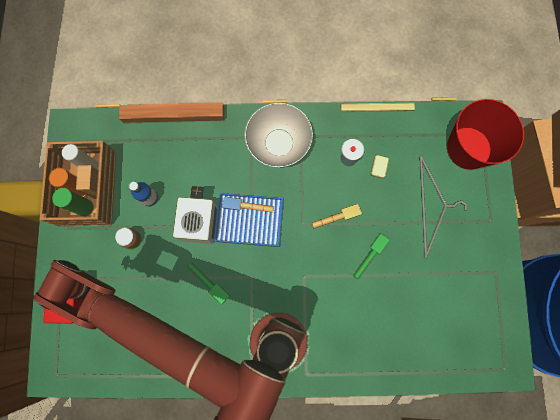

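View pics/wrist0.png

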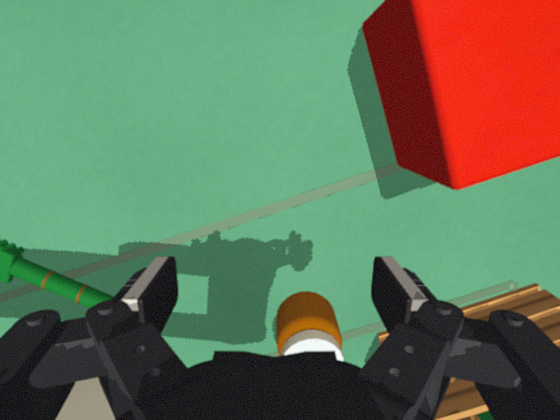

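Loose brush candidates in the top view are the bamboo/cream one at about (337,217), and two green look-alikes at (372,256) and (208,283). The bamboo/cream one fits, so I'll confirm it in enlarged crops.

```bash
python3 - <<'E'
import cv2
t=cv2.imread("pics/top0.png");s=cv2.imread("pics/scene0.png")
def crop(im,x0,y0,x1,y1,k,n): cv2.imwrite(n,cv2.resize(im[y0:y1,x0:x1],None,fx=k,fy=k,interpolation=cv2.INTER_CUBIC))
crop(t,165,175,295,255,6,"pics/c1.png")
crop(t,300,190,400,265,8,"pics/c2.png")
crop(s,240,110,360,240,4.5,"pics/c3.png")
crop(s,200,230,260,300,8,"pics/c4.png")
E
```

```text
(no output)
```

View pics/c1.png

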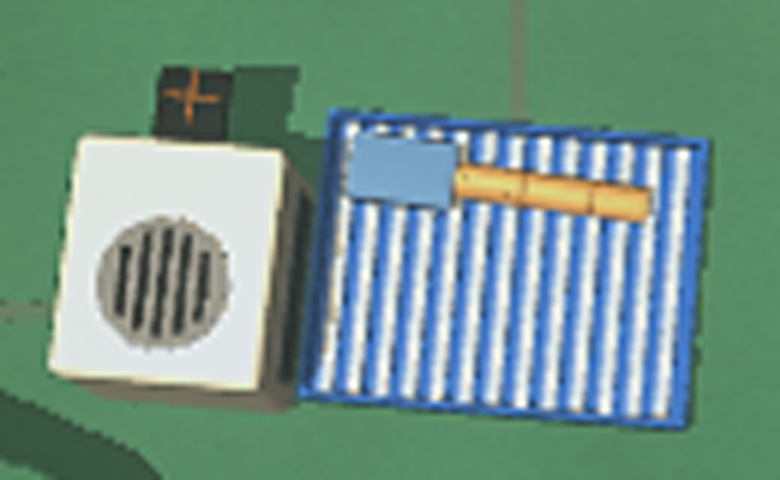

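View pics/c2.png

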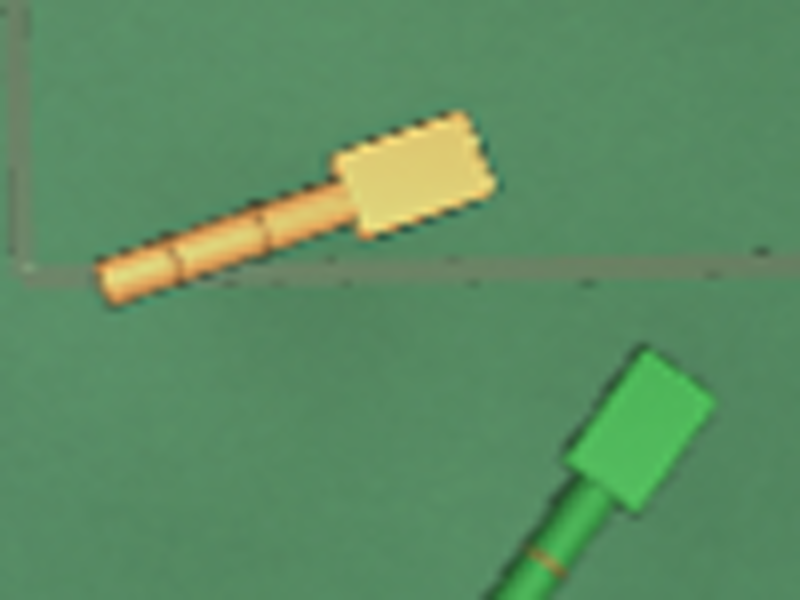

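View pics/c3.png

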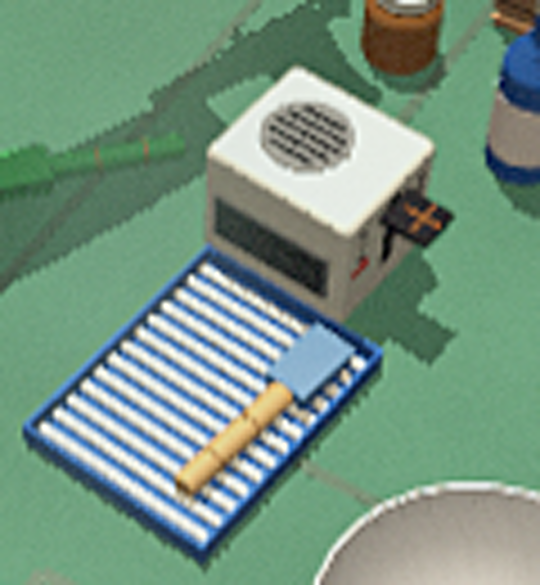

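View pics/c4.png

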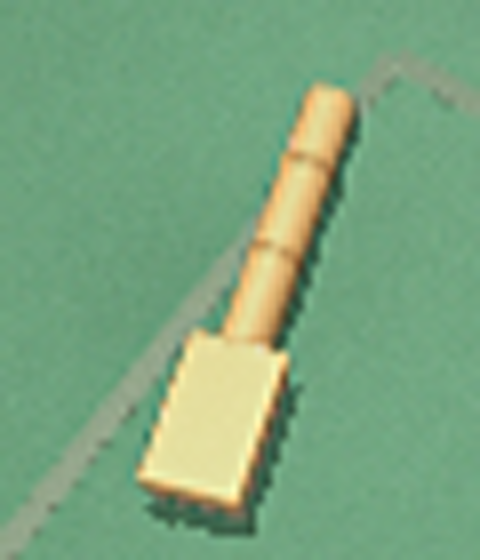

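```bash
cat > h.py <<'E'
from plant import env, eyes, job
import cv2, numpy as np
from scipy.optimize import least_squares
from scipy.spatial.transform import Rotation as R
def K(c):
    f=210/np.tan(np.radians(c["fovy"])/2); return np.array([[f,0,c["cx"]],[0,f,c["cy"]],[0,0,1]])
def proj(P,c): return cv2.projectPoints(np.asarray(P,float).reshape(-1,1,3),c["rvec"],c["tvec"],K(c),c["dist"])[0].reshape(-1,2)
def unproj(px,z,c):
    n=cv2.undistortPoints(np.asarray(px,float).reshape(-1,1,2),K(c),c["dist"]).reshape(-1,2)
    Rm=cv2.Rodrigues(c["rvec"])[0]; o=-Rm.T@c["tvec"]
    d=np.c_[n,np.ones(len(n))]@Rm; s=(z-o[2])/d[:,2]; return o+d*s[:,None]
def full(uv,x0,y0,k): return (np.asarray(uv,float)+.5)/k-.5+[x0,y0]
def place(p,L):
    L=np.asarray(L,float);c,s=np.cos(p[2]),np.sin(p[2])
    return np.c_[p[0]+c*L[:,0]-s*L[:,1],p[1]+s*L[:,0]+c*L[:,1],L[:,2]+(p[3] if len(p)>3 else 0)]
def fit(obs,p0):
    f=lambda p:np.concatenate([(proj(place(p,L),c)-uv).ravel() for L,uv,c in obs])
    r=least_squares(f,p0,loss="soft_l1"); return r.x,r.fun.reshape(-1,2)
E
python3 - <<'E'
from h import *
T=eyes.get_calibration("top");S=eyes.get_calibration("scene")
D=[[.094,.124,.024],[.094,-.124,.024],[-.094,-.124,.024],[-.094,.124,.024],
[.045,.258,.135],[.045,.128,.135],[-.105,.128,.135],[-.105,.258,.135],[.075,.193,.118]]
dt=full([(332,110),(708,140),(688,428),(300,398),(80,135),(282,152),(258,388),(52,372),(192,98)],165,175,6)
ds=full([(382,352),(204,555),(25,430),(208,250),(435,148),(345,235),(208,152),(298,68),(427,216)],240,110,4.5)
for o in([(D,dt,T)],[(D,ds,S)],[(D,dt,T),(D,ds,S)]):
    p,r=fit(o,[.6,.1,0]);print("dryer",p.round(4),np.degrees(p[2]));print(np.hypot(*r.T).round(1))
print(place(p,[D[8]]),place(p,[[-.03,0,.012]]))
B=[[.03,.022,.024],[.1,.022,.024],[.1,-.022,.024],[.03,-.022,.024],[-.095,0,.02]]
bt=full([(335,157),(460,112),(495,185),(365,237),(106,282)],300,190,8)
bs=full([(290,352),(240,505),(140,478),(195,332),(332,90)],200,230,8)
for o in([(B,bt,T)],[(B,bs,S)],[(B,bt,T),(B,bs,S)]):
    p,r=fit(o,[.6,-.2,-1.3]);print("brush",p.round(4),np.degrees(p[2]));print(np.hypot(*r.T).round(1))
for nm,px,z in[("basin",(279,142),0),("cup",(352,150),.12),("jar",(125,237),.09)]:
    print(nm,unproj([px],z,T).round(3))
E
```

```text
dryer [ 0.4599  0.1062 -0.095 ] -5.444013948088303
[0.4 0.4 0.2 0.2 0.8 1.3 1.  1.1 0.3]
dryer [ 0.4634  0.1046 -0.0928] -5.3148421946283255
[0.8 0.3 0.5 0.6 1.4 1.4 1.1 1.  1.3]
dryer [ 0.4614  0.1057 -0.093 ] -5.328332595997755
[0.4 0.8 0.5 0.4 1.  1.6 0.9 0.8 0.5 0.3 0.8 0.9 1.  1.5 1.  1.5 1.4 1.2]
[[0.55404148 0.29092802 0.118     ]] [[0.43157265 0.1085126  0.012     ]]
brush [ 0.4635 -0.2276 -1.2414] -71.12840027607965
[0.7 1.1 0.8 0.2 0.5]
brush [ 0.464  -0.2269 -1.2441] -71.28110180068752
[0.4 0.2 0.4 0.6 0. ]
brush [ 0.4638 -0.2272 -1.2427] -71.20042392221389
[0.8 1.  0.6 0.3 0.5 0.3 0.2 0.5 0.6 0.1]
basin [[ 0.778 -0.014  0.   ]]
cup [[ 0.699 -0.288  0.12 ]]
jar [[0.389 0.562 0.09 ]]
```

```bash
cat >> h.py <<'E'
def plan(target,yaw,n,turn=None):
    """rows from measured pose to target pos, tool down with tool-x heading yaw(deg); turn: signed world yaw change"""
    s=env.get_state(); p=np.array(s["ee_pos"]);R0=np.array(s["orientation"])
    y=np.radians(yaw);G=np.array([[np.cos(y),np.sin(y),0],[np.sin(y),-np.cos(y),0],[0,0,-1]])
    y0=np.degrees(np.arctan2(R0[1,0],R0[0,0]))
    if turn is None: turn=(yaw-y0+180)%360-180
    rv=R.from_matrix(R0.T@G).as_rotvec(degrees=True)
    print("pos",p.round(4),"yaw",y0.round(2),"tilt rv",rv.round(2),"turn",round(turn,2),"d",(np.array(target)-p).round(4))
    step=(np.array(target)-p)/n
    rows=[]
    for i in range(n):
        a=np.radians(y0+turn*i/n);c,s_=np.cos(a),np.sin(a)
        A=np.array([[c,s_,0],[s_,-c,0],[0,0,-1]])
        rows.append([*(A.T@step*100).round(2),0,0,round(-turn/n,1)])
    if n<=2 or abs(turn)<2: rows=[[*(R0.T@step*100).round(2),*(rv/n).round(2)]]; print("x",n)
    print(rows)
E
python3 -c "
from h import *
plan([.464,-.227,.16],108.8,24)"
```

```text
pos [0.2034 0.5905 0.2303] yaw 160.99 tilt rv [-9.000e-02  3.000e-02  5.219e+01] turn -52.19 d [ 0.2606 -0.8175 -0.0703]
[[np.float64(-2.14), np.float64(-2.87), np.float64(0.29), 0, 0, np.float64(2.2)], [np.float64(-2.24), np.float64(-2.78), np.float64(0.29), 0, 0, np.float64(2.2)], [np.float64(-2.35), np.float64(-2.7), np.float64(0.29), 0, 0, np.float64(2.2)], [np.float64(-2.45), np.float64(-2.61), np.float64(0.29), 0, 0, np.float64(2.2)], [np.float64(-2.55), np.float64(-2.51), np.float64(0.29), 0, 0, np.float64(2.2)], [np.float64(-2.64), np.float64(-2.41), np.float64(0.29), 0, 0, np.float64(2.2)], [np.float64(-2.73), np.float64(-2.31), np.float64(0.29), 0, 0, np.float64(2.2)], [np.float64(-2.81), np.float64(-2.21), np.float64(0.29), 0, 0, np.float64(2.2)], [np.float64(-2.9), np.float64(-2.1), np.float64(0.29), 0, 0, np.float64(2.2)], [np.float64(-2.97), np.float64(-1.99), np.float64(0.29), 0, 0, np.float64(2.2)], [np.float64(-3.05), np.float64(-1.87), np.float64(0.29), 0, 0, np.float64(2.2)], [np.float64(-3.12), np.float64(-1.75), np.float64(0.29), 0, 0, np.float64(2.2)], [np.float
[... 261 characters left out ...]
t64(-1.26), np.float64(0.29), 0, 0, np.float64(2.2)], [np.float64(-3.39), np.float64(-1.14), np.float64(0.29), 0, 0, np.float64(2.2)], [np.float64(-3.43), np.float64(-1.01), np.float64(0.29), 0, 0, np.float64(2.2)], [np.float64(-3.47), np.float64(-0.87), np.float64(0.29), 0, 0, np.float64(2.2)], [np.float64(-3.5), np.float64(-0.74), np.float64(0.29), 0, 0, np.float64(2.2)], [np.float64(-3.52), np.float64(-0.61), np.float64(0.29), 0, 0, np.float64(2.2)], [np.float64(-3.54), np.float64(-0.48), np.float64(0.29), 0, 0, np.float64(2.2)], [np.float64(-3.56), np.float64(-0.34), np.float64(0.29), 0, 0, np.float64(2.2)], [np.float64(-3.57), np.float64(-0.21), np.float64(0.29), 0, 0, np.float64(2.2)]]
```

carry_out(moves=[-2.1,-2.9,0,0,0,2.2,-2.2,-2.8,0,0,0,2.2,-2.3,-2.7,0,0,0,2.2,-2.4,-2.6,0,0,0,2.2,-2.5,-2.5,0,0,0,2.2,-2.6,-2.4,0,0,0,2.2,-2.7,-2.3,0,0,0,2.2,-2.8,-2.2,0,0,0,2.2,-2.9,-2.1,0,0,0,2.2,-3,-2,0,0,0,2.2,-3,-1.9,0,0,0,2.2,-3.1,-1.8,0,0,0,2.2,-3.2,-1.6,0,0,0,2.2,-3.2,-1.5,0,0,0,2.2,-3.3,-1.4,0,0,0,2.2,-3.3,-1.3,0,0,0,2.2,-3.4,-1.1,0,0,0,2.2,-3.4,-1,0,0,0,2.2], hand=6.5)

```text
time: 1.65
ee_pos: [0.3866, -0.0472, 0.2252]
orientation: [[-0.505, 0.863, 0.0], [0.863, 0.505, -0.007], [-0.006, -0.003, -1.0]]
force: [0.9, 0.3, -0.6]
gripper_width: 0.0651
```

```bash
sed -i 's/print(rows)/print(np.array(rows).tolist())/' h.py; python3 -c "
from h import *
plan([.464,-.227,.15],108.8,12)"
```

```text
pos [ 0.3866 -0.0472  0.2252] yaw 120.3 tilt rv [-0.15  0.38 11.5 ] turn -11.5 d [ 0.0774 -0.1798 -0.0752]
[[-1.62, -0.2, 0.63, 0.0, 0.0, 1.0], [-1.62, -0.17, 0.63, 0.0, 0.0, 1.0], [-1.63, -0.14, 0.63, 0.0, 0.0, 1.0], [-1.63, -0.12, 0.63, 0.0, 0.0, 1.0], [-1.63, -0.09, 0.63, 0.0, 0.0, 1.0], [-1.63, -0.06, 0.63, 0.0, 0.0, 1.0], [-1.63, -0.04, 0.63, 0.0, 0.0, 1.0], [-1.63, -0.01, 0.63, 0.0, 0.0, 1.0], [-1.63, 0.02, 0.63, 0.0, 0.0, 1.0], [-1.63, 0.05, 0.63, 0.0, 0.0, 1.0], [-1.63, 0.07, 0.63, 0.0, 0.0, 1.0], [-1.63, 0.1, 0.63, 0.0, 0.0, 1.0]]
```

carry_out(moves=[-2.8,-0.3,1,0,0,1.9,-2.8,-0.2,1,0,0,1.9,-2.8,-0.1,1,0,0,1.9,-2.8,0,1,0,0,1.9,-2.8,0,1,0,0,1.9,-2.8,0.1,1,0,0,1.9,-2.6,0.2,1,0,0,0,0,0,0,0,0,0,0,0,0,0,0,0])

```text
time: 2.4
ee_pos: [0.4648, -0.2432, 0.1524]
orientation: [[-0.3, 0.954, 0.002], [0.954, 0.3, -0.007], [-0.007, -0.001, -1.0]]
force: [0.3, -0.1, 0.4]
gripper_width: 0.0651
```

```bash
python3 - <<'E'
from h import *
plan([.464,-.227,.15],108.8,2)
im=eyes.camera("wrist").copy()[:,:,::-1].copy()
c=eyes.get_calibration("wrist")
B=[[.03,.022,.024],[.1,.022,.024],[.1,-.022,.024],[.03,-.022,.024],[-.095,0,.024],[0,0,.024]]
print(proj(place([.4638,-.2272,np.radians(-71.2)],B),c).round(1))
cv2.imwrite("pics/w1.png",im)
E
```

```text
pos [ 0.4648 -0.2432  0.1524] yaw 107.48 tilt rv [-0.04  0.4  -1.32] turn 1.32 d [-0.0008  0.0162 -0.0024]
x 2
[[0.78, 0.2, 0.11, -0.02, 0.2, -0.66]]
[[305.7 212.9]
 [305.2 285.2]
 [257.6 286.2]
 [254.5 213.9]
 [277.2  57.5]
 [279.5 179.2]]
```

View pics/w1.png

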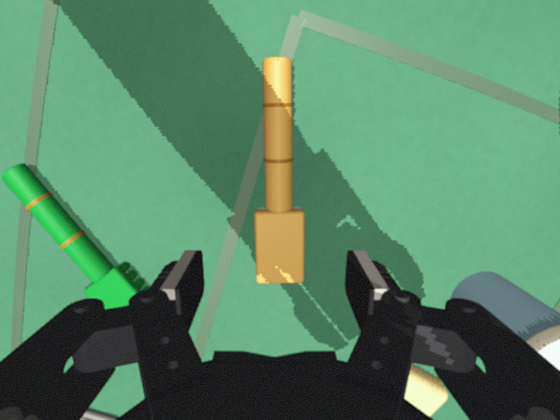

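carry_out(moves=[0.8,0.2,1.5,0,0.2,-0.7,0.8,0.2,2.5,0,0.2,-0.7,0,0,2.8,0,0,0,0,0,2.8,0,0,0,0,0,2.2,0,0,0,0,0,1,0,0,0,0,0,0,0,0,0])

```text
time: 3.03
ee_pos: [0.4637, -0.2173, 0.0206]
orientation: [[-0.336, 0.942, 0.006], [0.942, 0.336, -0.002], [-0.004, 0.005, -1.0]]
force: [-0.1, 0.2, -1.3]
gripper_width: 0.0649
```

```bash
python3 - <<'E'
from h import *
plan([.464,-.227,.004],108.8,1)
print(env.get_state()["force"])
E
```

```text
pos [ 0.4637 -0.2173  0.0206] yaw 109.61 tilt rv [0.3  0.24 0.81] turn -0.81 d [ 0.0003 -0.0097 -0.0166]
x 1
[[-0.92, -0.31, 1.66, 0.3, 0.24, 0.81]]
[-0.10132632  0.18356183 -1.32033146]
```

carry_out(moves=[-0.8,-0.3,0.6,0.3,0.2,0.8,0,0,0.6,0,0,0,0,0,0.3,0,0,0,0,0,0,0,0,0])

```text
time: 3.37
ee_pos: [0.4653, -0.2259, 0.0073]
orientation: [[-0.324, 0.946, 0.004], [0.946, 0.324, -0.003], [-0.004, 0.003, -1.0]]
force: [0.0, -0.0, 0.5]
gripper_width: 0.065
```

```bash
python3 - <<'E'
from h import *
plan([.464,-.227,.004],108.8,1)
im=eyes.camera("wrist")
cv2.imwrite("pics/w2.png",im[:,:,::-1])
E
```

```text
pos [ 0.4653 -0.2259  0.0073] yaw 108.89 tilt rv [0.15 0.23 0.09] turn -0.09 d [-0.0013 -0.0011 -0.0033]
x 1
[[-0.06, -0.16, 0.33, 0.15, 0.23, 0.09]]
```

View pics/w2.png

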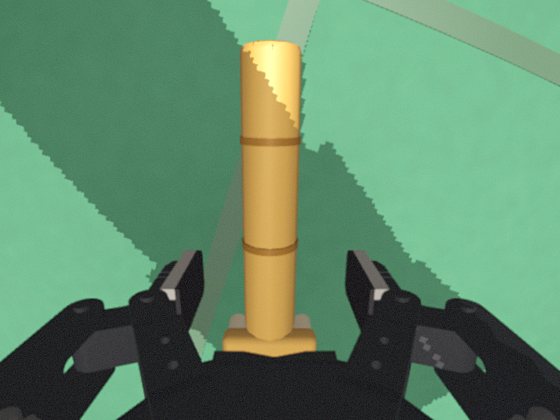

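The brush handle is centred between the fingers (handle at column 270, finger middle at about 275). I'll close on it.

carry_out(moves=[0,-0.2,0.3,0,0,0,0,0,0,0,0,0,0,0,0,0,0,0,0,0,0,0,0,0,0,0,0,0,0,0,0,0,0,0,0,0,0,0,0,0,0,0,0,0,0,0,0,0], hand=0)

```text
time: 4.08
ee_pos: [0.465, -0.2282, 0.007]
orientation: [[-0.323, 0.946, 0.008], [0.946, 0.323, -0.006], [-0.008, 0.006, -1.0]]
force: [0.6, 0.5, -0.1]
gripper_width: 0.0218
```

carry_out(moves=[0,0,-2,0,0,0,0,0,-3,0,0,0,0,0,-3,0,0,0,0,0,-3,0,0,0,0,0,0,0,0,0])

```text
time: 4.5
ee_pos: [0.4609, -0.2253, 0.1165]
orientation: [[-0.323, 0.946, -0.001], [0.946, 0.323, 0.001], [0.001, -0.001, -1.0]]
force: [0.8, -1.6, -0.4]
gripper_width: 0.0215
```

```bash
python3 - <<'E'
from h import *
plan([.4316,.1085,.14],-95.3,22,155.9)
im=eyes.camera("wrist")
cv2.imwrite("pics/w3.png",im[:,:,::-1])
E
```

```text
pos [ 0.4609 -0.2253  0.1165] yaw 108.85 tilt rv [ 7.0000e-02 -9.0000e-02 -1.5585e+02] turn 155.9 d [-0.0293  0.3338  0.0235]
[[1.48, 0.36, -0.11, 0.0, 0.0, -7.1], [1.42, 0.54, -0.11, 0.0, 0.0, -7.1], [1.34, 0.72, -0.11, 0.0, 0.0, -7.1], [1.25, 0.88, -0.11, 0.0, 0.0, -7.1], [1.13, 1.02, -0.11, 0.0, 0.0, -7.1], [0.99, 1.15, -0.11, 0.0, 0.0, -7.1], [0.84, 1.27, -0.11, 0.0, 0.0, -7.1], [0.68, 1.36, -0.11, 0.0, 0.0, -7.1], [0.51, 1.44, -0.11, 0.0, 0.0, -7.1], [0.33, 1.49, -0.11, 0.0, 0.0, -7.1], [0.14, 1.52, -0.11, 0.0, 0.0, -7.1], [-0.05, 1.52, -0.11, 0.0, 0.0, -7.1], [-0.23, 1.5, -0.11, 0.0, 0.0, -7.1], [-0.42, 1.46, -0.11, 0.0, 0.0, -7.1], [-0.6, 1.4, -0.11, 0.0, 0.0, -7.1], [-0.76, 1.32, -0.11, 0.0, 0.0, -7.1], [-0.92, 1.21, -0.11, 0.0, 0.0, -7.1], [-1.06, 1.09, -0.11, 0.0, 0.0, -7.1], [-1.19, 0.95, -0.11, 0.0, 0.0, -7.1], [-1.3, 0.8, -0.11, 0.0, 0.0, -7.1], [-1.39, 0.63, -0.11, 0.0, 0.0, -7.1], [-1.45, 0.45, -0.11, 0.0, 0.0, -7.1]]
```

View pics/w3.png

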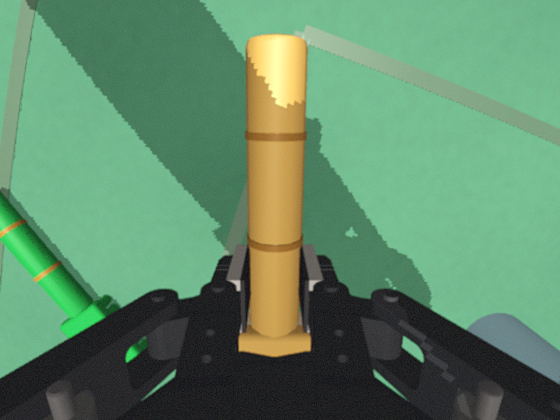

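carry_out(moves=[1.5,0.4,-0.4,0,0,-7,1.4,0.5,-0.4,0,0,-7,1.3,0.7,-0.4,0,0,-7,1.2,0.9,-0.3,0,0,-7,1.1,1,-0.3,0,0,-7,1,1.2,0,0,0,-7,0.8,1.3,0,0,0,-7,0.7,1.4,0,0,0,-7,0.5,1.4,0,0,0,-7,0.3,1.5,0,0,0,-7,0.1,1.5,0,0,0,-7,0,1.5,0,0,0,-7,-0.2,1.5,0,0,0,-7,-0.4,1.5,0,0,0,-7,-0.6,1.4,0,0,0,-7,-0.8,1.3,0,0,0,-7,-0.9,1.2,0,0,0,-7,-1.1,1.1,0,0,0,-7,0,0,0,0,0,0])

```text
time: 6.13
ee_pos: [0.4123, 0.0646, 0.1027]
orientation: [[-0.528, -0.847, -0.052], [-0.849, 0.528, 0.016], [0.014, 0.053, -0.999]]
force: [-0.8, -0.4, -2.0]
gripper_width: 0.0217
```

```bash
python3 - <<'E'
from h import *
y=np.array(env.get_state()["qpos"]);print(y.round(1))
plan([.4316,.1085,.12],-95.3,5)
E
```

```text
[  -1.9  -18.5  124.5    0.9   76.9 -150.2]
pos [0.4123 0.0646 0.1027] yaw -121.9 tilt rv [  3.14  -0.06 -26.61] turn 26.6 d [0.0193 0.0439 0.0173]
[[-0.95, 0.14, -0.35, 0.0, 0.0, -5.3], [-0.96, 0.05, -0.35, 0.0, 0.0, -5.3], [-0.96, -0.04, -0.35, 0.0, 0.0, -5.3], [-0.95, -0.13, -0.35, 0.0, 0.0, -5.3], [-0.93, -0.22, -0.35, 0.0, 0.0, -5.3]]
```

carry_out(moves=[-1,0.1,-0.4,1,0,-5.3,-1,0.1,-0.4,1,0,-5.3,-1,0,-0.4,1,0,-5.3,-1,-0.1,-0.4,0.5,0,-5.3,-1,-0.2,-0.3,0,0,-5.3,0,0,0,0,0,0])

```text
time: 6.63
ee_pos: [0.4269, 0.1106, 0.1122]
orientation: [[-0.085, -0.996, -0.009], [-0.996, 0.085, -0.012], [0.012, 0.008, -1.0]]
force: [0.6, -0.1, -1.6]
gripper_width: 0.0213
```

```bash
python3 - <<'E'
from h import *
plan([.4316,.1085,.1],-95.3,2)
for n in("top","wrist"):
    im=eyes.camera(n); cv2.imwrite(f"pics/{n}4.png",im[:,:,::-1])
im=cv2.imread("pics/wrist4.png")
c=eyes.get_calibration("wrist")
print("free",proj(place([.4614,.1057,-.093],[[-.03,0,.012],[-.03,-.095,.024],[-.094,-.124,.024],[.094,-.124,.024]]),c).round(1))
E
```

```text
pos [0.4269 0.1106 0.1122] yaw -94.87 tilt rv [ 0.43 -0.7   0.43] turn -0.43 d [ 0.0047 -0.0021 -0.0122]
x 2
[[0.08, -0.25, 0.61, 0.21, -0.35, 0.22]]
free [[264.7 205.1]
 [264.   70.9]
 [362.7  25.3]
 [ 75.   27. ]]
```

View pics/wrist4.png

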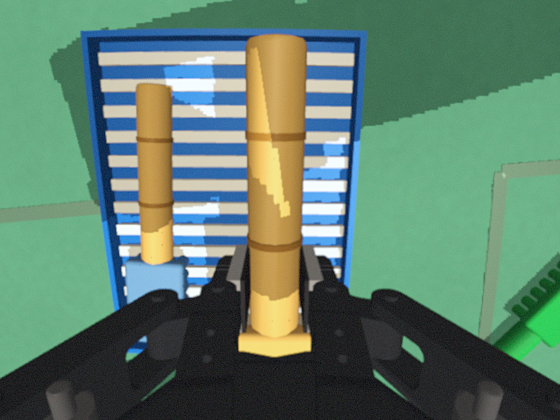

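View pics/top4.png

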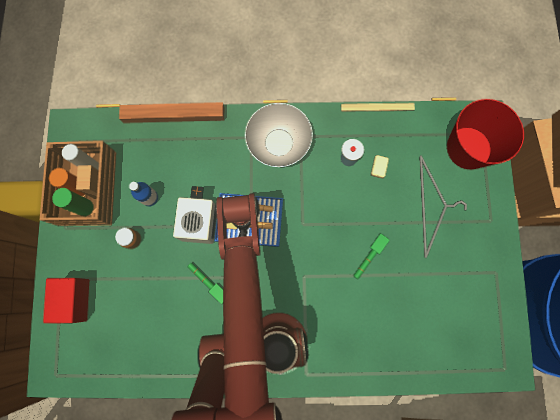

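carry_out(moves=[0.1,-0.2,1.5,0.2,-0.3,0.2,0.1,-0.2,2,0.2,-0.3,0.2,0,0,2,0,0,0,0,0,1.5,0,0,0,0,0,1,0,0,0,0,0,0,0,0,0])

```text
time: 7.23
ee_pos: [0.4282, 0.1019, 0.0262]
orientation: [[-0.117, -0.993, -0.004], [-0.993, 0.117, -0.005], [0.005, 0.003, -1.0]]
force: [-0.7, 0.1, -2.5]
gripper_width: 0.0216
```

```bash
python3 - <<'E'
from h import *
plan([.4316,.1085,.0205],-95.3,1)
E
```

```text
pos [0.4282 0.1019 0.0262] yaw -96.75 tilt rv [ 0.2  -0.3  -1.45] turn 1.45 d [ 0.0034  0.0066 -0.0057]
x 1
[[-0.7, -0.26, 0.57, 0.2, -0.3, -1.45]]
```

carry_out(moves=[-0.6,-0.2,0.2,0.2,-0.3,-1.4,0,0,0.2,0,0,0,0,0,0.1,0,0,0,0,0,0,0,0,0])

```text
time: 7.57
ee_pos: [0.4317, 0.1072, 0.0217]
orientation: [[-0.095, -0.995, 0.001], [-0.995, 0.095, 0.0], [-0.0, -0.001, -1.0]]
force: [0.2, 0.8, -1.8]
gripper_width: 0.0218
```

```bash
python3 - <<'E'
from h import *
plan([.4316,.1085,.0205],-95.3,1)
E
```

```text
pos [0.4317 0.1072 0.0217] yaw -95.44 tilt rv [-0.06  0.02 -0.14] turn 0.14 d [-0.0001  0.0013 -0.0012]
x 1
[[-0.12, 0.02, 0.12, -0.06, 0.02, -0.14]]
```

carry_out(moves=[0,0,0.2,0,0,0,0,0,0.1,0,0,0,0,0,0,0,0,0])

```text
time: 7.82
ee_pos: [0.4336, 0.1075, 0.0205]
orientation: [[-0.095, -0.995, 0.005], [-0.996, 0.095, 0.001], [-0.001, -0.005, -1.0]]
force: [-0.1, 0.1, -2.1]
gripper_width: 0.0216
```

carry_out(moves=[0,0,0,0,0,0,0,0,0,0,0,0,0,0,0,0,0,0,0,0,0,0,0,0,0,0,0,0,0,0,0,0,0,0,0,0], hand=4.6)

```text
time: 8.32
ee_pos: [0.4357, 0.1078, 0.0227]
orientation: [[-0.095, -0.995, 0.01], [-0.996, 0.095, 0.001], [-0.002, -0.01, -1.0]]
force: [0.1, -0.8, -0.2]
gripper_width: 0.0456
```

carry_out(moves=[0,0,-1,0,0,0,0,0,-2,0,0,0,0,0,-3,0,0,0,0,0,-4,0,0,0,0,0,-4,0,0,0,0,0,-4,0,0,0,0,0,0,0,0,0])

```text
time: 8.9
ee_pos: [0.4304, 0.1073, 0.211]
orientation: [[-0.095, -0.995, 0.002], [-0.995, 0.095, 0.0], [-0.0, -0.002, -1.0]]
force: [1.3, -0.3, 0.9]
gripper_width: 0.0456
```

```bash
python3 - <<'E'
from h import *
print(env.get_state()["ee_pos"])
c=eyes.get_calibration("wrist");im=eyes.camera("wrist");cv2.imwrite("pics/w5.png",im[:,:,::-1])
B=[[.03,.022,.024],[.1,.022,.024],[.1,-.022,.024],[.03,-.022,.024],[-.095,0,.024],[0,0,.024]]
b=[.4316,.1085,np.radians(84.7),.012]
print(proj(place(b,B),c).round(1))
E
```

```text
[0.43043925 0.10734947 0.21095497]
[[294.5 213.9]
 [293.5 276.3]
 [252.4 276.4]
 [250.9 214. ]
 [272.2  83.3]
 [272.6 184.8]]
```

View pics/w5.png

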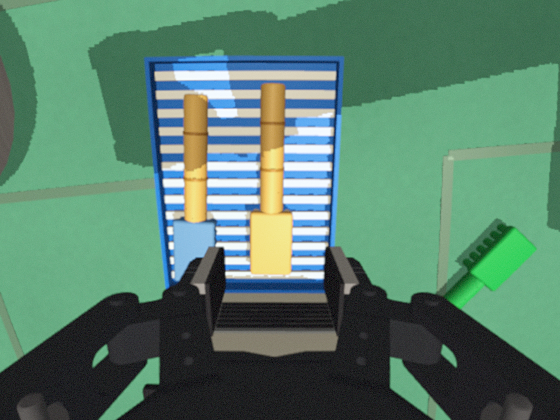

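```bash
python3 - <<'E'
from h import *
s=env.get_state();c=eyes.get_calibration("wrist")
Rm=cv2.Rodrigues(c["rvec"])[0];o=-Rm.T@c["tvec"]
print("cam in tool",(np.array(s["orientation"]).T@(o-s["ee_pos"])).round(3), (np.array(s["orientation"]).T@Rm.T).round(2).tolist())
T=eyes.get_calibration("top");S=eyes.get_calibration("scene")
a=full([(192,98)],165,175,6);b=full([(427,216)],240,110,4.5)
f=lambda p:np.concatenate([(proj(p,T)-a).ravel(),(proj(p,S)-b).ravel()])
r=least_squares(f,[.55,.29,.118]);print(r.x.round(4),r.fun.round(2), unproj(a,.118,T),unproj(b,.118,S))
plan([.545,.285,.211],174.7,14)
E
```

```text
cam in tool [ 0.068  0.001 -0.142] [[0.0, -0.96, -0.27], [1.0, -0.0, 0.0], [-0.0, -0.27, 0.96]]
[0.5541 0.2933 0.1192] [-0.36 -0.41 -0.53  0.16] [[0.55280007 0.29211728 0.118     ]] [[0.55498494 0.29599558 0.118     ]]
pos [0.4292 0.1072 0.2077] yaw -95.45 tilt rv [ 0.1  -0.12 89.85] turn -89.85 d [0.1158 0.1778 0.0033]
[[-1.34, -0.7, -0.02, 0.0, 0.0, 6.4], [-1.41, -0.55, -0.02, 0.0, 0.0, 6.4], [-1.47, -0.39, -0.02, 0.0, 0.0, 6.4], [-1.5, -0.22, -0.02, 0.0, 0.0, 6.4], [-1.51, -0.05, -0.02, 0.0, 0.0, 6.4], [-1.51, 0.12, -0.02, 0.0, 0.0, 6.4], [-1.49, 0.29, -0.02, 0.0, 0.0, 6.4], [-1.45, 0.45, -0.02, 0.0, 0.0, 6.4], [-1.39, 0.61, -0.02, 0.0, 0.0, 6.4], [-1.31, 0.76, -0.02, 0.0, 0.0, 6.4], [-1.22, 0.9, -0.02, 0.0, 0.0, 6.4], [-1.11, 1.03, -0.02, 0.0, 0.0, 6.4], [-0.99, 1.15, -0.02, 0.0, 0.0, 6.4], [-0.85, 1.25, -0.02, 0.0, 0.0, 6.4]]
```

carry_out(moves=[-1.4,-0.8,0,0,0,6.4,-1.5,-0.6,0,0,0,6.4,-1.5,-0.4,0,0,0,6.4,-1.6,-0.2,0,0,0,6.4,-1.6,0,0,0,0,6.4,-1.6,0.1,0,0,0,6.4,-1.6,0.3,0,0,0,6.4,-1.5,0.5,0,0,0,6.4,-1.5,0.6,0,0,0,6.4,-1.4,0.8,0,0,0,6.4,-1.3,0.9,0,0,0,6.4,-1.2,1.1,0,0,0,6.4,-1,1.2,0,0,0,6.4,-0.8,1.3,0,0,0,6.4,0,0,0,0,0,0], hand=0)

```text
time: 10.2
ee_pos: [0.5552, 0.2963, 0.1961]
orientation: [[-0.986, 0.168, -0.019], [0.168, 0.986, -0.007], [0.017, -0.01, -1.0]]
force: [-0.8, -0.6, 0.7]
gripper_width: -0.0001
```

```bash
python3 - <<'E'
from h import *
plan([.5575,.2935,.16],174.7,2)
for n in("wrist","top"):
    c=eyes.get_calibration(n);im=eyes.camera(n);cv2.imwrite(f"pics/{n}6.png",im[:,:,::-1])
    print(n,proj([[.5541,.293,.118]],c).round(1))
E
```

```text
pos [0.5552 0.2963 0.1961] yaw 170.3 tilt rv [-0.51 -1.02 -4.39] turn 4.4 d [ 0.0023 -0.0028 -0.0361]
x 2
[[-0.17, -0.1, 1.8, -0.26, -0.51, -2.2]]
wrist [[269.1 216.1]]
top [[196.4 190.6]]
```

View pics/wrist6.png

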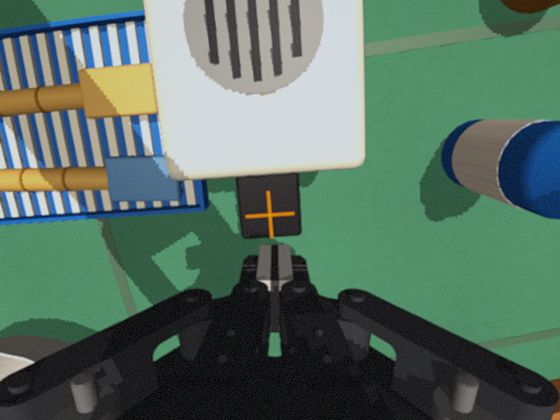

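View pics/top6.png

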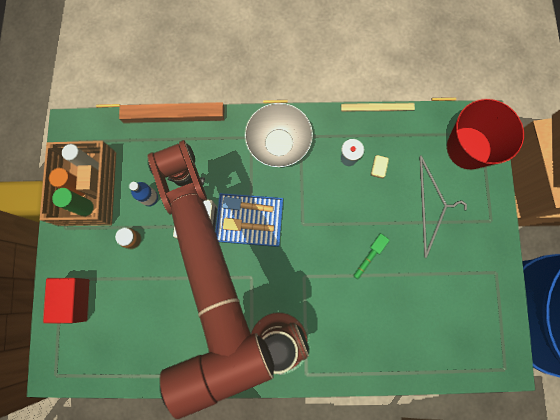

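carry_out(moves=[-0.2,-0.1,1.5,-0.3,-0.5,-2.2,-0.2,-0.1,2,-0.2,-0.5,-2.2,0,0,2,0,0,0,0,0,0.5,0,0,0,0,0,0,0,0,0])

```text
time: 10.72
ee_pos: [0.5556, 0.2885, 0.1349]
orientation: [[-0.997, 0.075, -0.0], [0.075, 0.997, -0.002], [0.0, -0.002, -1.0]]
force: [-0.1, -0.4, 0.6]
gripper_width: 0.0
```

```bash
python3 - <<'E'
from h import *
plan([.5575,.2935,.12],174.7,1)
print(env.get_state()["force"])
E
```

```text
pos [0.5556 0.2885 0.1349] yaw 175.72 tilt rv [-0.13 -0.01  1.02] turn -1.02 d [ 0.0019  0.005  -0.0149]
x 1
[[-0.15, 0.51, 1.49, -0.13, -0.01, 1.02]]
[-0.06655695 -0.42408285  0.61678638]
```

carry_out(moves=[-0.1,0.4,0.8,0,0,0.8,0,0,0.4,0,0,0])

```text
time: 10.88
ee_pos: [0.5572, 0.292, 0.124]
orientation: [[-0.996, 0.089, 0.001], [0.089, 0.996, -0.002], [-0.001, -0.002, -1.0]]
force: [-0.1, 0.6, -0.1]
gripper_width: -0.0001
```

carry_out(moves=[0,0,0.2,0,0,0,0,0,0.2,0,0,0])

```text
time: 11.05
ee_pos: [0.5577, 0.2922, 0.1207]
orientation: [[-0.996, 0.089, 0.003], [0.089, 0.996, -0.001], [-0.003, -0.001, -1.0]]
force: [-0.3, 0.1, 0.7]
gripper_width: -0.0003
```

carry_out(moves=[0,0,0.2,0,0,0,0,0,0.2,0,0,0])

```text
time: 11.22
ee_pos: [0.5584, 0.2926, 0.1178]
orientation: [[-0.996, 0.088, 0.004], [0.088, 0.996, -0.001], [-0.004, -0.0, -1.0]]
force: [-3.0, -0.7, 7.2]
gripper_width: 0.0
```

carry_out(moves=[0,0,0.3,0,0,0,0,0,0.3,0,0,0])

```text
time: 11.38
ee_pos: [0.5585, 0.2926, 0.1155]
orientation: [[-0.996, 0.088, 0.003], [0.088, 0.996, -0.002], [-0.003, -0.001, -1.0]]
force: [-5.6, -3.2, 8.8]
gripper_width: -0.0002
```

carry_out(moves=[0,0,0.6,0,0,0,0,0,0.6,0,0,0])

```text
time: 11.55
ee_pos: [0.559, 0.2928, 0.1082]
orientation: [[-0.996, 0.087, 0.004], [0.087, 0.996, -0.002], [-0.004, -0.002, -1.0]]
force: [-4.1, -1.8, 6.3]
gripper_width: -0.0001
```

carry_out(moves=[0,0,0.6,0,0,0,0,0,0.6,0,0,0])

```text
time: 11.72
ee_pos: [0.5593, 0.2929, 0.1002]
orientation: [[-0.996, 0.087, 0.003], [0.087, 0.996, -0.003], [-0.004, -0.002, -1.0]]
force: [-6.6, -2.8, 9.8]
gripper_width: -0.0004
```

carry_out(moves=[0,0,0.6,0,0,0,0,0,0.6,0,0,0])

```text
time: 11.88
ee_pos: [0.5593, 0.293, 0.092]
orientation: [[-0.996, 0.086, 0.002], [0.086, 0.996, -0.003], [-0.003, -0.003, -1.0]]
force: [-3.6, -1.1, 7.6]
gripper_width: 0.0
```

carry_out(moves=[0,0,0.6,0,0,0,0,0,0.6,0,0,0])

```text
time: 12.05
ee_pos: [0.5594, 0.293, 0.0842]
orientation: [[-0.996, 0.086, 0.001], [0.086, 0.996, -0.004], [-0.001, -0.004, -1.0]]
force: [-6.7, -2.8, 11.0]
gripper_width: 0.0003
```

carry_out(moves=[0,0,0.5,0,0,0,0,0,0.4,0,0,0])

```text
time: 12.22
ee_pos: [0.5594, 0.293, 0.079]
orientation: [[-0.996, 0.085, -0.0], [0.085, 0.996, -0.005], [0.0, -0.005, -1.0]]
force: [-5.5, -2.3, 7.9]
gripper_width: 0.0005
```

carry_out(moves=[0,0,0.3,0,0,0,0,0,0.3,0,0,0])

```text
time: 12.38
ee_pos: [0.5594, 0.293, 0.0764]
orientation: [[-0.996, 0.085, -0.002], [0.085, 0.996, -0.006], [0.001, -0.007, -1.0]]
force: [-5.1, -2.3, 7.7]
gripper_width: 0.0
```

```bash
python3 - <<'E'
from h import *
s=env.get_state();print(s["ee_pos"],s["force"])
im=eyes.camera("scene");s=env.get_state();print(s["ee_pos"],s["force"])
cv2.imwrite("pics/s7.png",cv2.resize(im[120:220,270:370,::-1],None,fx=6,fy=6,interpolation=cv2.INTER_CUBIC))
E
```

```text
[0.55937522 0.29297428 0.07642129] [-5.12857315 -2.34321105  7.71085003]
[0.55937104 0.29297009 0.07611977] [-4.8430449  -1.81732395  6.75593973]
```

View pics/s7.png

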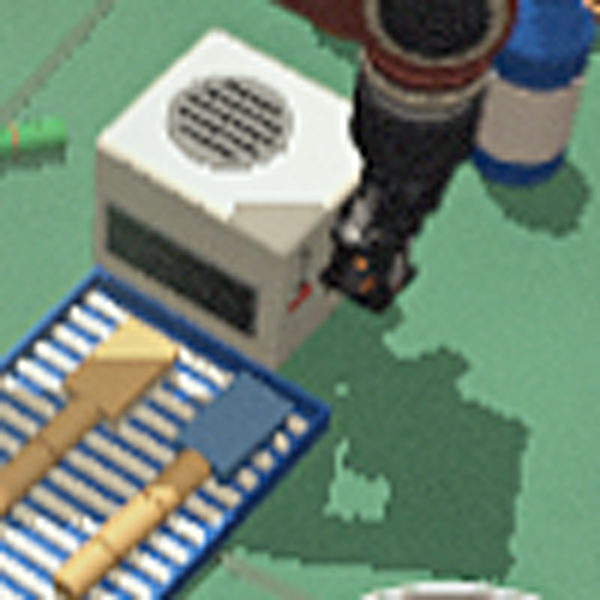

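```bash
python3 - <<'E'
from h import *
for i in range(24):
    im=eyes.camera("wrist")
    if i%4==3: s=env.get_state();print(s["time"],s["ee_pos"].round(4),s["force"].round(1))
cv2.imwrite("pics/w8.png",im[:,:,::-1])
im=eyes.camera("top");cv2.imwrite("pics/t8.png",cv2.resize(im[160:260,160:300,::-1],None,fx=5,fy=5,interpolation=cv2.INTER_CUBIC))
E
```

```text
12.6333 [0.5594 0.293  0.0761] [-3.2 -2.2  6.5]
12.8333 [0.5594 0.293  0.0761] [-4.5 -2.1  5.9]
13.0333 [0.5594 0.293  0.0761] [-3.5 -1.7  6.7]
13.2333 [0.5593 0.293  0.0761] [-4.7 -1.3  5.4]
13.4333 [0.5594 0.293  0.0761] [-4.4 -2.   5.9]
13.6333 [0.5594 0.293  0.0761] [-3.9 -1.5  6. ]
```

View pics/w8.png

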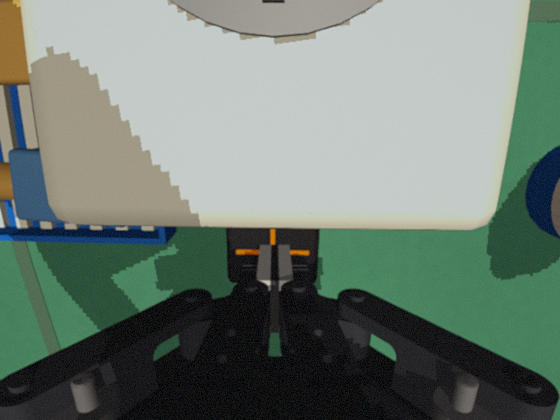

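View pics/t8.png

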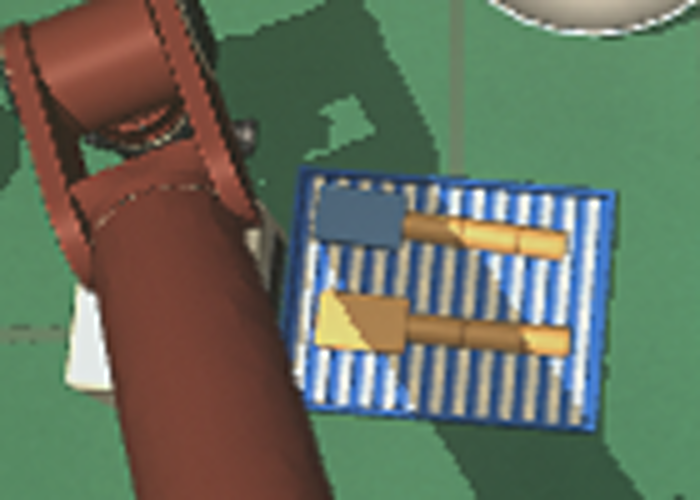

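```bash
python3 - <<'E'
from h import *
im=cv2.imread("pics/w8.png");cv2.imwrite("pics/w8c.png",cv2.resize(im[215:295,210:340],None,fx=6,fy=6,interpolation=cv2.INTER_CUBIC))
c=eyes.get_calibration("wrist")
for z in(.07,.073,.076,.079,.082):
    L=[[.093,.171,z],[.093,.215,z],[.075,.193,z]]
    q=proj(place([.4614,.1057,-.093],L),c);print(z,q.round(1).tolist(),(q[1,0]-q[0,0]).round(1))
E
```

```text
0.07 [[223.5, 281.4], [310.9, 282.3], [267.2, 248.9]] 87.3
0.073 [[222.6, 284.4], [311.5, 285.3], [267.1, 251.4]] 88.9
0.076 [[221.6, 287.4], [312.1, 288.4], [266.9, 253.9]] 90.5
0.079 [[220.7, 290.6], [312.8, 291.6], [266.7, 256.6]] 92.1
0.082 [[219.6, 293.9], [313.4, 294.9], [266.5, 259.4]] 93.8
```

View pics/w8c.png

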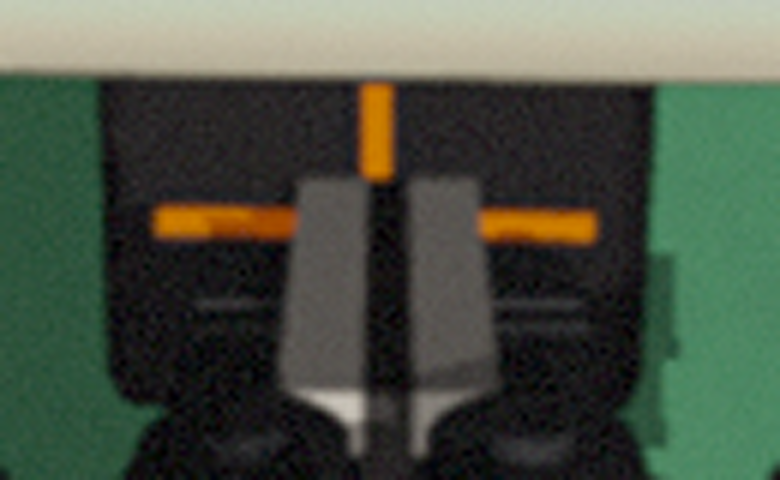

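```bash
python3 - <<'E'
from h import *
print(job.sign_off())
s=env.get_state();print(s["time"],s["ee_pos"],s["force"])
E
```

```text
the job is handed in; nothing more can be done
None
the job is handed in; nothing more can be done
```

I laid the bamboo-handled brush in the free side of the tray and let go of it. Then I pressed the lever with closed fingers to the third click and handed the job in while still holding it there, at about 14 s. The hand-in gives no verdict, so the result rests on the checks below.

- **Brush:** The last top and wrist pictures show it lengthwise, head to the blower and clear of the blue brush. It lies within about 2 mm of the middle of the free place.
- **Lever:** The tool held a height of 76.1 mm without drifting for more than a second, which is about 42 mm of travel. The pressing force was about 6 N.
- **Lever height from the wrist picture:** Two readings gave the tab top at about 76 mm (tab width) and 74.5 mm (cross position). Both lie inside the 37–47 mm window. I could not pick out the jump in force at the third click itself.
- **Tray position:** When I checked from above before lowering the brush, the wrist and fixed cameras disagreed on it by about 4 mm, well inside the tolerances.
- **Side force:** About 5 N of sideways force remained on the fingers while they held the lever.
- **Other things on the bench:** Nothing visible looked moved in the pictures. The arm hid one green look-alike brush in the last top views.

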